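Set the paper stop of a long-reach stapler and lock it with its wing nut

TASK

The long-reach stapler's paper stop is loose: slide it along the bed until its front face is level with the red pointer on the side guide, then turn the wing nut clockwise, in short turns between the stapler's arm and the side guide, until it is finger-tight (about 0.2 Nm) and holds the stop, without overtightening it. Let go with the stop still level with the pointer, do not strike or lean on the arm or the guide, and leave the other things on the counter where they are.

Things in the scene. Friction and masses are not known exactly. Their poses are not given: they have to be found in the camera images.
- stapler: Long-reach steel stapler on a grey work bed 136 x 400 x 10 mm, top 14 mm above the counter, all fixed. Origin on the counter under the bed; y runs along the bed to the stapling head, z up. The stud of the wing nut stands at x = 15, y = -20 mm of this frame, between the arm and the side guide.
- stop: Loose aluminium and steel paper stop, 0.5 to 0.7 kg, flat on the bed. A leg 31 mm wide, 4 mm thick, reaching 140 mm to -y, lies under the nut between two low guide strips with the stud in its slot (about 100 mm of travel along the stapler's y). Origin at the underside, mid-width of the leg, at the front face of the fence; axes as the stapler's, within 3 degrees. It slides with 3 to 5 N while loose.
- stop_grip (a point): Middle of the top of the stop's fence block, the place to grip it: the block is 10 mm thick along the stop's y (grip across this), 46 mm long along x, its top 38 mm above the bed and 34 mm above the leg. The front face lies 5 mm to +y of this point.
- stop_face (a point): Point on the flat front face of the stop's fence block (the face towards the stapling head), 20 mm above the bed; axes as the stop's.
- pointer: Red plastic pointer clipped on the top edge of the side guide, 12 mm long and 3 mm high, with a 2 mm wide tip in the middle pointing across the bed. Origin in its middle; y along the bed as the stapler's. The stop is set when stop_face has y = 0 in this frame (3 mm either way will do). It is always ahead (+y) of the stop at the start.
- wing_nut: Black wing nut on an upright 6 mm stud. Wings along its own x, 38 mm tip to tip, 10 mm thick (own y), 4 to 33 mm above the underside of its washer (30 mm across, 4 mm thick). Origin: middle of that underside, at the start 0.1 to 1.4 mm over the stop's leg, about 19 mm above the counter. Grip it across the wings; over the tips the squeeze masks the torque. Clockwise from above tightens, 2.5 mm a turn.
- nut_top (a point): Point on the nut's axis level with the tops of the wings. Loose, it turns with 0.03 Nm. After an unknown 0.3 to 3.4 rad it bears on the stop, then 0.25 to 0.4 Nm more per rad. 0.12 to 0.25 Nm, read at rest after a short slow turn, is finger-tight (0.15 Nm clamps with about 32 N, 0.2 Nm with 40 N); a little more is felt while turning. Under 15 N is slack, over 60 N overtightened. It stays where it is left.
- grey_stapler: Grey plastic desk stapler, 122 x 34 x 49 mm, loose beside the bed. Not part of the job. Origin in the middle of its underside.
- staple_box: Blue-lidded box of staples, 62 x 46 x 23 mm, loose beside the bed. Not part of the job. Origin in the middle of its underside.
- coaster0: Blue ceramic coaster, 96 mm across, 8 mm thick. Not part of the job. Origin in the middle of its underside.
- coaster1: The other blue ceramic coaster, the same. Not part of the job. Origin in the middle of its underside.
- red_punch: Red two-hole punch, 145 x 140 x 88 mm. Not part of the job. Origin in the middle of its underside.
- clip_box: Clear acrylic clip box, open at the top, 100 x 80 x 50 mm. Not part of the job. Origin in the middle of its underside.
- tape_dispenser: Black tape dispenser, 150 x 62 x 87 mm. Not part of the job. Origin in the middle of its underside.
- stapler_arm: The stapler's steel arm with pivot and head, over the bed along y: 22 mm wide (30 mm at the pivot, y below -130), from 22 to 52 mm above the bed, at the head (y above 100 mm) to 67 mm. Origin on the bed under its centre line, at x = -31, y = 0 of the stapler's frame; axes as the stapler's. Its side is 35 mm from the nut's axis. Do not push it with more than 30 N.
- side_guide: Aluminium strip 340 mm long, 4 mm thick and 26 mm high standing along the bed; origin in the middle of its lower edge at x = 51, y = 10 mm of the stapler's frame; axes as the stapler's. Its inner side is 34 mm from the nut's axis. Do not push it with more than 30 N.
Mind the look-alikes: they are no part of the job. Leave any green look-alike of the stop alone.

How it is judged:
By the outcome, as a careful person would: the job done as asked, in the order asked, and still so for the second after the job is handed in, with the robot touching nothing.
It also fails if it takes over 72 s, if anything falls off the work surface, if the arm or the gripper's body presses on something with over 40 N, if the wrist force passes 120 N, or if a joint passes its speed limit or range.

ROBOT

A 6-joint arm with a two-finger parallel gripper is mounted at the origin on the work surface. World frame = base frame: x ahead of the robot, y to its left, z up, the work surface at z = 0. Lengths are in mm, angles in rad, forces in N, time in s.
With the tool pointing down it reaches from about 150 to 775 mm from the base axis. Payload 6.1 kg.
Tool frame: the origin (TCP) lies between the finger pads; the fingertips stand ctrl.tip_reach ahead of it and the grasp point (between the pads) lies 8 mm behind it (ctrl.tip_reach is the distance from the TCP to the fingertips, in mm); z points along the fingers, y is the direction in which the jaws open and shut (so a half turn about z gives the same grasp; the last joint's range is limited). The gripper opens to 85 mm and grips with 20 to 120 N. Pads are 22 mm wide; open, the fingers measure 114 mm over their backs; the gripper's body (76 mm by 85 mm) begins 54 mm behind the grasp point. The pads swing forward as they close: fully open they stand 13 mm farther back than shut.
Start: joints at [1.26, 0.126, -0.04, 1.405, 0, 1.571], TCP at [160.549, 499.832, 242.295] pointing down, gripper open.
Joint ranges: [-2.72, 2.72], [-0.95, 1.95], [-1.27, 1.35], [-1.78, 2.02], [-1.46, 1.47], [-3.14, 3.14]. Speed limits (rad/s): [2.39, 2.39, 3.01, 3.14, 3.14, 3.14].

INTERFACE

Orientations are given as a rotation vector (axis times angle).
In Python, from station import ctrl, viewer gives the robot as it stands. Calls block until the motion is done:
- ctrl.goto(position, orientation): joint-space move of the TCP to a pose.
- ctrl.move_straight(position, v=150, orientation=None, until_force=None): straight line of the TCP; orientation=None keeps the orientation; v is the mean speed in mm/s. With until_force (N) it stops when the force on the tool has changed by that much, and returns True; else False.
- ctrl.move_j(angles): joint-space move.
- ctrl.gripper_to(opening, effort=None): finger opening in mm; effort is the grip in N (None keeps the last); returns when the fingers have stopped.
- ctrl.wait(seconds).
- ctrl.inverse_kinematics(position, orientation): joint angles nearest the present ones, or None.
- viewer.read_camera(name): name is "scene" or "top" or "wrist"; returns (picture, depth): 400x640x3 uint8, red, green, blue; 400x640 float32, mm along the optical axis (not along the pixel's ray), 0 where there is no reading.
- viewer.camera_params(name): a dict with "intrinsics" (3x3 intrinsics, pixels), "k1" (the pictures are not rectified: a ray, as slopes to the right and down, at radius r is drawn at 1 + k1 r^2 times it, then the intrinsics apply), "origin" and "rotation" of the camera in the world; the wrist camera has in their place "tool_from_camera" (4x4, takes a point from camera to tool coordinates, whose origin is the TCP and whose axes are the flange's). Camera axes: x right, y up, looking along -z (the intrinsics and any distortion apply to the point x, -y, -z); pixel columns grow to the right and rows downward; lengths in mm; the calibration is good to about 2 mm. A picture is of the moment at which its call begins: read the wrist's pose just before it. camera_params takes no time and is no camera call.
A pose or a line that the arm cannot do raises ctrl.IKError and nothing moves.
- ctrl.finish_job(): hands the job in, once; it reports no verdict.
Readings, each from a call of its own:
- ctrl.read_t(): time.
- ctrl.read_joints(): joint angles.
- ctrl.read_qvel(): joint speeds.
- ctrl.read_effort(): joint torques, N m.
- ctrl.read_eef_pos(): TCP position.
- ctrl.read_tcp_rot(): TCP orientation.
- ctrl.read_contact_force(): force on the tool from outside, world axes, zero at the start.
- ctrl.read_wrist_torque(): the same for the moment, N m.
- ctrl.read_finger_gap(): finger opening in mm.
Only numpy, scipy, OpenCV 4.12 (cv2) and the standard library are available. Lean on these libraries where they do the work, as an engineer would, in place of code of your own. Each camera call takes 0.05 s, during which the arm holds its last target.

## Working session

There is one attempt and no reset: what is moved stays moved. The work goes in short steps, each a Python script; the robot and the scene stay as the last script left them, time stands still between calls to the robot, and variables do not carry over. Pictures are saved under pics/ and viewed, and the job is handed in when it is done.

```bash
ls; mkdir -p pics; python3 - <<'E'
from station import ctrl, viewer
import cv2, numpy as np
for n in ("scene","top"):
    p,d=viewer.read_camera(n); cv2.imwrite(f"pics/{n}0.png",p[:,:,::-1]); np.savez(f"pics/{n}0.npz",p=p,d=d)
    print(n,viewer.camera_params(n))
print(viewer.camera_params("wrist"), ctrl.tip_reach, ctrl.read_t(), ctrl.read_tcp_rot())
E
```

```text
pics
scene {'intrinsics': array([[401.91245244,   0.        , 322.80380774],
       [  0.        , 401.91245244, 205.62527614],
       [  0.        ,   0.        ,   1.        ]]), 'k1': 0.029861438903225856, 'origin': array([1306.35315846, -535.59849159,  810.29227249]), 'rotation': array([0.7795114 , 0.38521722, 0.84394802])}
top {'intrinsics': array([[463.97379303,   0.        , 325.89421658],
       [  0.        , 463.97379303, 199.89647291],
       [  0.        ,   0.        ,   1.        ]]), 'k1': -0.05980618973133924, 'origin': array([ 440.87412802,   13.72798098, 1499.02878209]), 'rotation': array([ 0.09210091, -0.1236123 , -1.54235846])}
{'intrinsics': array([[353.19419167,   0.        , 320.65421061],
       [  0.        , 353.19419167, 194.98062068],
       [  0.        ,   0.        ,   1.        ]]), 'k1': -0.04831844848095039, 'tool_from_camera': array([[-3.08961686e-04,  9.61885095e-01,  2.73453778e-01,
         6.92716395e+01],
       [ 9.99999901e-01,  2.10035361e-04,  3.91041488e-04,
        -1.58060324e-02],
       [ 3.18702016e-04,  2.73453872e-01, -9.61885065e-01,
        -1.30638476e+02],
       [ 0.00000000e+00,  0.00000000e+00,  0.00000000e+00,
         1.00000000e+00]])} 11.0 0.1 [-4.86191021e-01 -3.10349545e+00  2.27604720e-03]
```

View pics/scene0.png

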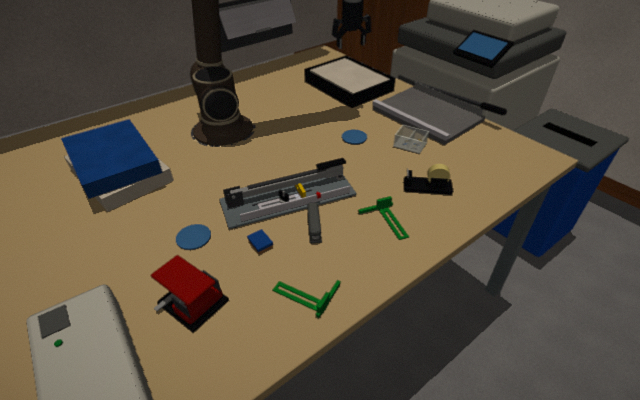

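View pics/top0.png

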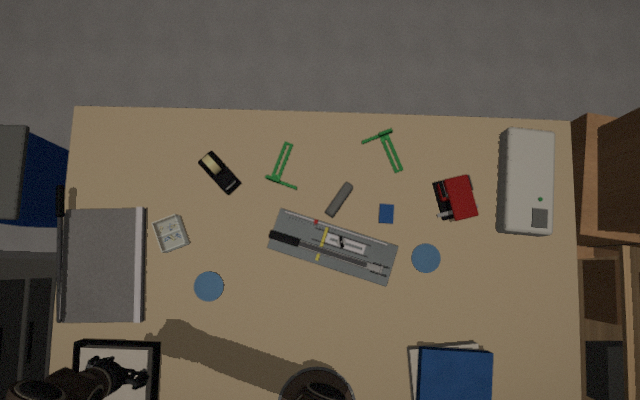

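The stapler bed is at about (333,247) in the top view, with its head at the left (285,238) and the red pointer near (316,222). The stop's fence looks yellow, near (323,238), and the nut near (338,241). The two green frames at (283,165) and (385,150) are look-alikes, so I'll enlarge this area.

```bash
python3 - <<'E'
import cv2, numpy as np
p=np.load("pics/top0.npz")["p"][:,:,::-1]
c=cv2.resize(p[195:295,258:408],None,fx=5.3,fy=5.3,interpolation=cv2.INTER_CUBIC); cv2.imwrite("pics/topc.png",np.clip(c*1.6,0,255))
p=np.load("pics/scene0.npz")["p"][:,:,::-1]
c=cv2.resize(p[150:230,210:365],None,fx=5,fy=5,interpolation=cv2.INTER_CUBIC); cv2.imwrite("pics/scenec.png",np.clip(c*1.6,0,255))
E
```

```text
[ WARN:0@0.082] global loadsave.cpp:1063 imwrite_ Unsupported depth image for selected encoder is fallbacked to CV_8U.
```

View pics/topc.png

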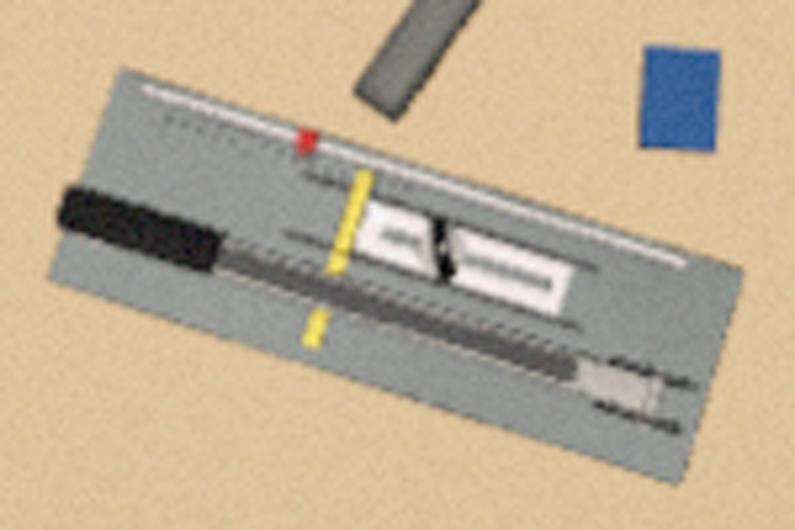

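View pics/scenec.png

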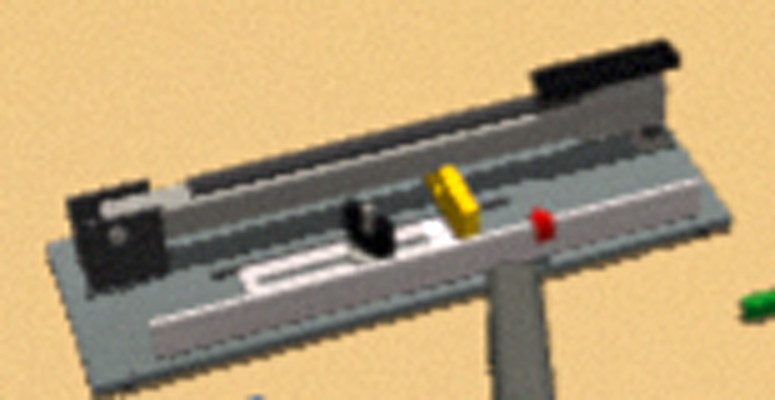

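```bash
cat > h.py <<'E'
from station import ctrl, viewer
import cv2, numpy as np
from scipy.spatial.transform import Rotation as R
def cam(n, pose=None):
    c=viewer.camera_params(n)
    if n=="wrist":
        T=c["tool_from_camera"]; pos,rv=pose; Rt=R.from_rotvec(rv).as_matrix()
        return c, Rt@T[:3,:3], Rt@T[:3,3]+np.asarray(pos)
    return c, R.from_rotvec(c["rotation"]).as_matrix(), np.array(c["origin"])
def onplane(C,u,v,z):
    c,Rm,o=C
    K=c["intrinsics"]; 
    s=cv2.undistortPoints(np.array([[[u,v]]],float),K,np.array([c["k1"],0,0,0]))[0,0]
    d=Rm@np.array([s[0],-s[1],-1]); t=(z-o[2])/d[2]
    return o+t*d
def proj(C,P):
    c,Rm,o=C; q=(np.atleast_2d(P)-o)@Rm; s=np.c_[q[:,0],-q[:,1]]/(-q[:,2:3])
    s=s*(1+c["k1"]*(s**2).sum(1,keepdims=True)); K=c["intrinsics"]
    return s*[K[0,0],K[1,1]]+[K[0,2],K[1,2]]
def snap(name):
    pose=(np.array(ctrl.read_eef_pos()),np.array(ctrl.read_tcp_rot()))
    p,d=viewer.read_camera("wrist"); cv2.imwrite(f"pics/{name}.png",p[:,:,::-1]); np.savez(f"pics/{name}.npz",p=p,d=d,pos=pose[0],rot=pose[1])
def load(name):
    z=np.load(f"pics/{name}.npz"); return cam("wrist",(z["pos"],z["rot"])),z["p"],z["d"]
def crop(name,x0,y0,x1,y1,f,out,gain=1.6):
    p=np.load(f"pics/{name}.npz")["p"][y0:y1,x0:x1,::-1]
    c=cv2.resize(p,None,fx=f,fy=f,interpolation=cv2.INTER_CUBIC).astype(float)*gain
    cv2.imwrite(f"pics/{out}.png",np.clip(c,0,255).astype(np.uint8))
E
python3 - <<'E'
from h import *
C=cam("top")
f=lambda u,v,z:onplane(C,258+u/5.3,195+v/5.3,z)
c=[f(*q,14) for q in [(125,70),(742,268),(682,485),(48,280)]]
for a in c: print(a.round(1))
c=np.array(c); print([np.linalg.norm(c[i]-c[i-1]).round(1) for i in range(4)], c.mean(0))
y=(c[0]-c[1]+c[3]-c[2]); print("yaw of stapler y dir",np.degrees(np.arctan2(y[1],y[0])))
d=f
print("pointer",f(307,142,45),"nut top",f(443,248,52),"fence top front/rear",f(352,225,52))
E
```

```text
[616.4 128.2  14. ]
[ 505.8 -248.4   14. ]
[ 375.5 -213.    14. ]
[488.2 169.8  14. ]
[np.float64(134.7), np.float64(392.6), np.float64(135.0), np.float64(399.1)] [496.45454578 -40.85378233  14.        ]
yaw of stapler y dir 73.61712986118873
pointer [572.63666309  16.50713428  45.        ] nut top [511.6171758  -65.06222696  52.        ] fence top front/rear [523.76372094 -11.26459251  52.        ]
```

```bash
cat >> h.py <<'E'
def down(yaw):  # tool x direction yaw deg, pointing down
    a=np.radians(yaw); x=np.array([np.cos(a),np.sin(a),0]); z=np.array([0,0,-1.]); y=np.cross(z,x)
    return R.from_matrix(np.c_[x,y,z]).as_rotvec()
E
python3 - <<'E'
from h import *
for yaw in (163.6,-16.4,73.6,-106.4,118,28):
    q=ctrl.inverse_kinematics([525,-20,150],down(yaw)); print(yaw,None if q is None else np.round(q,2))
E
```

```text
163.6 [-0.04  0.14 -0.22  1.21  0.    0.25]
-16.4 [-0.04  0.14 -0.22  1.21  0.   -2.89]
73.6 [-0.04  0.14 -0.22  1.21  0.    1.82]
-106.4 [-0.04  0.14 -0.22  1.21  0.   -1.32]
118 [-0.04  0.14 -0.22  1.21  0.    1.04]
28 [-0.04  0.14 -0.22  1.21  0.    2.61]
```

```bash
python3 - <<'E'
from h import *
ctrl.goto([525,-22,150],down(163.6)); print(ctrl.read_t())
snap("w1"); print(ctrl.read_eef_pos(),ctrl.read_contact_force(),ctrl.read_wrist_torque())
E
```

```text
2.3917
[525.10653124 -21.21824701 150.1468258 ] [-0.2842841   0.93876491  1.14251665] [ 0.02938801  0.01184479 -0.01535765]
```

View pics/w1.png

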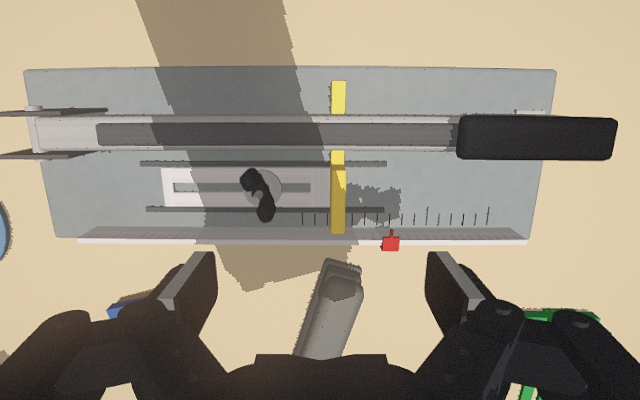

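The wrist view shows the yellow fence near (338,195), the black nut near (258,195) and the red pointer near (391,242). The grey desk stapler is at (340,310), and the greens are far off at the right edge. I'll take a close crop to check these.

```bash
python3 -c "
from h import *
crop('w1',225,140,425,260,4,'w1c',1.5)"
```

```text
(no output)
```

View pics/w1c.png

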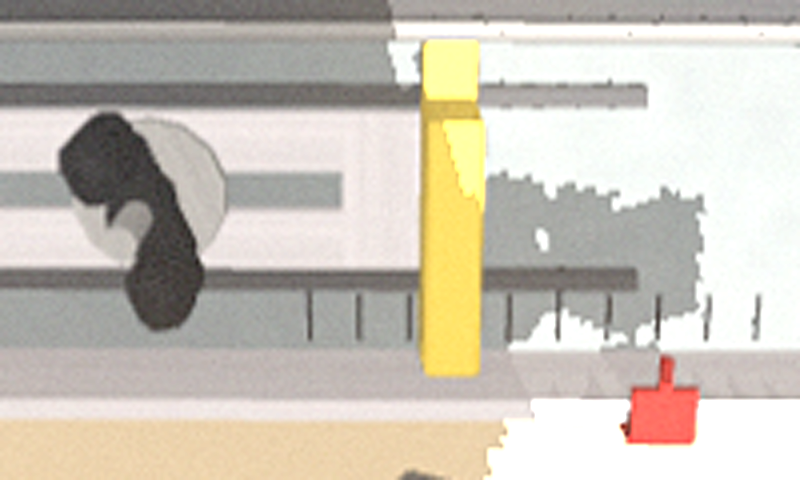

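```bash
python3 - <<'E'
from h import *
C,p,d=load("w1")
f=lambda u,v,z:onplane(C,225+u/4,140+v/4,z)
F=lambda u,v,z:onplane(C,u,v,z)
# bed corners in the full picture
P={k:v for k,v in dict(c1=F(24,72,14),c2=F(556,71,14)).items()}
for k,v in P.items(): print(k,v.round(1))
y=P['c2']-P['c1']; print("bed len",np.linalg.norm(y),"yaw",np.degrees(np.arctan2(y[1],y[0])))
a,b=f(20,275,16),f(630,275,16); print("strip yaw",np.degrees(np.arctan2(*(b-a)[1::-1])))
a,b=F(78,240,40),F(527,242,40); print("guide top inner",a.round(1),b.round(1),np.linalg.norm(b-a),np.degrees(np.arctan2(*(b-a)[1::-1])))
for h in (52,): 
  A,B=f(484,120,h),f(480,375,h); print("fence front edge",A.round(1),B.round(1),np.linalg.norm(A-B),np.degrees(np.arctan2(*(A-B)[1::-1]))); 
A2,B2=f(426,120,52),f(424,375,52); print("rear",A2.round(1),B2.round(1),np.linalg.norm(A-A2))
print("tip",f(667,375,42).round(1),"depths fence",d[140+62,225+113],"tip",d[140+93,225+167],d[140+102,225+167])
t1,t2=f(108,150,52),f(160,305,52); print("wings",t1.round(1),t2.round(1),(t1+t2)/2, np.degrees(np.arctan2(*(t2-t1)[1::-1])))
print("washer", f(150,192,23))
# depth->z check
def z(u,v):
    c,Rm,o=C; s=cv2.undistortPoints(np.array([[[u,v]]],float),c['intrinsics'],np.array([c['k1'],0,0,0]))[0,0]
    return (o+d[v,u]*(Rm@np.array([s[0],-s[1],-1]))).round(1)
for n,uv in dict(fence=(338,202),nut1=(251,180),nut2=(266,212),tip=(391,235),body=(391,246),bed=(420,195),arm=(300,133),leg=(290,170)).items(): print(n,z(*uv))
E
```

```text
c1 [ 378.  -208.2   14. ]
c2 [489.3 169.   14. ]
bed len 393.3368417883375 yaw 73.5596418150671
strip yaw 73.65871395299324
guide top inner [ 506.7 -206.8   40. ] [603.2 117.2  40. ] 338.08263222996976 73.41817631271377
fence front edge [509.3   0.7  52. ] [552.7 -11.8  52. ] 45.19808999960131 163.89926163649724
rear [506.6  -8.5  52. ] [550.  -21.1  52. ] 9.57825744191052
tip [566.5  20.4  42. ] depths fence 239.94327 tip 257.765 257.36392
wings [496.6 -60.6  52. ] [524.9 -61.1  52. ] [510.7299284  -60.82702782  52.        ] -0.9840021278958581
washer [511.34265234 -63.09881591  23.        ]
fence [529.3 -10.3  51.3]
nut1 [498.6 -62.7  48.4]
nut2 [522.7 -59.9  50.1]
tip [566.8  19.6  43. ]
body [575.2  17.6  43.2]
bed [554.1  52.3  12.3]
arm [476.4 -20.1  65.9]
leg [505.3 -40.   15.7]
```

```bash
python3 - <<'E'
from h import *
o=down(163.7)
ctrl.gripper_to(34,30); print(ctrl.read_finger_gap(),ctrl.tip_reach,ctrl.read_t())
ctrl.move_straight([529.6,-10.2,95],v=120,orientation=o)
f0=np.array(ctrl.read_contact_force()); print(f0)
print(ctrl.move_straight([529.6,-10.2,35],v=60,until_force=8))
print(ctrl.read_eef_pos(),ctrl.read_contact_force(),ctrl.read_t())
snap("w2")
E
```

```text
34.06056912557181 11.0 2.9917
[-0.18797438  0.71485343  0.17736888]
False
[529.95960892 -10.20488315  35.42006542] [-0.01295443  0.58849565 -0.33117949] 4.7583
```

View pics/w2.png

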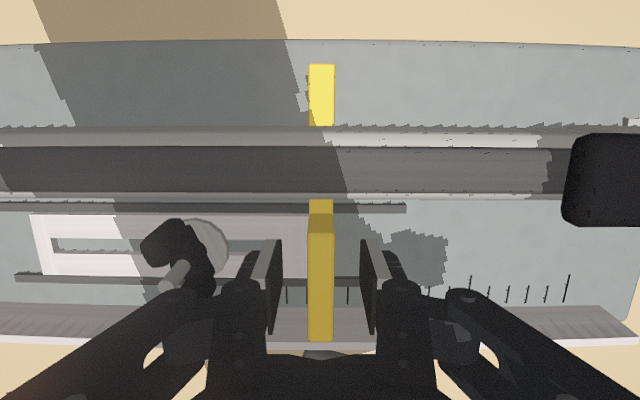

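The fence (column 308–333) is between the pads (275 and 365) and nothing is touching. I'll grip it and slide.

```bash
python3 - <<'E'
from h import *
ctrl.gripper_to(0,30); print(ctrl.read_finger_gap(),ctrl.read_contact_force(),ctrl.read_eef_pos())
p=np.array(ctrl.read_eef_pos()); u=np.array([.2823,.9593,0])
q=p+10*u; q[2]=35.3
print(ctrl.move_straight(q,v=30,until_force=25)); print(ctrl.read_contact_force(),ctrl.read_eef_pos(),ctrl.read_finger_gap())
q=p+32*u; q[2]=35.3
print(ctrl.move_straight(q,v=30,until_force=25)); print(ctrl.read_contact_force(),ctrl.read_eef_pos(),ctrl.read_finger_gap(),ctrl.read_t())
snap("w3")
crop('w3',220,180,420,330,4,'w3c',1.5)
E
```

```text
9.491771352727472 [-0.70528184 -1.4243383   2.57428103] [529.85578473 -10.22497432  35.42182688]
False
[-0.75857383 -2.59766608  3.35622351] [532.83108777  -0.64525894  35.4044173 ] 9.7536241076565
False
[-0.83025744 -4.212315    4.14318657] [538.99853878  20.45820803  35.40974143] 9.739071866278895 6.5083
```

View pics/w3.png

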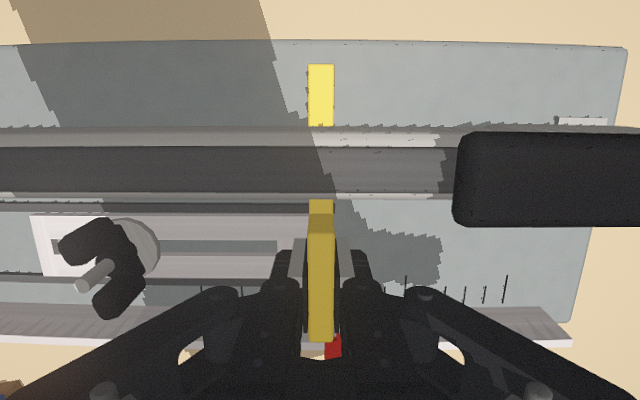

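```bash
python3 - <<'E'
from h import *
p=np.array(ctrl.read_eef_pos()); u=np.array([.2823,.9593,0])
q=p+2.8*u; q[2]=35.3
print(ctrl.move_straight(q,v=20,until_force=25)); print(ctrl.read_contact_force(),ctrl.read_eef_pos())
ctrl.gripper_to(30); print(ctrl.read_eef_pos(),ctrl.read_contact_force())
ctrl.move_straight([ctrl.read_eef_pos()[0],ctrl.read_eef_pos()[1],95],v=100)
# view: nut roughly under, pointer in view
ctrl.move_straight([530,-25,140],v=150,orientation=down(163.6))
ctrl.wait(0.2); snap("w4"); print(ctrl.read_eef_pos(),ctrl.read_t())
crop('w4',225,140,425,260,4,'w4c',1.5)
E
```

```text
False
[-1.7491919  -4.50220116  4.96225265] [539.75909969  23.04304157  35.40545985]
[539.60747177  23.57989858  34.95773035] [ 1.14315784  0.65014745 -0.04188129]
[529.6988055  -24.45912116 139.25333267] 8.7833
```

View pics/w4c.png

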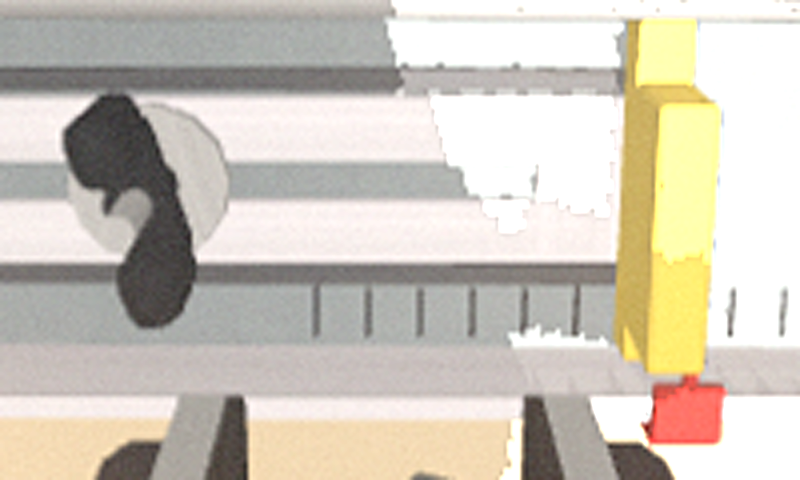

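View pics/w4.png

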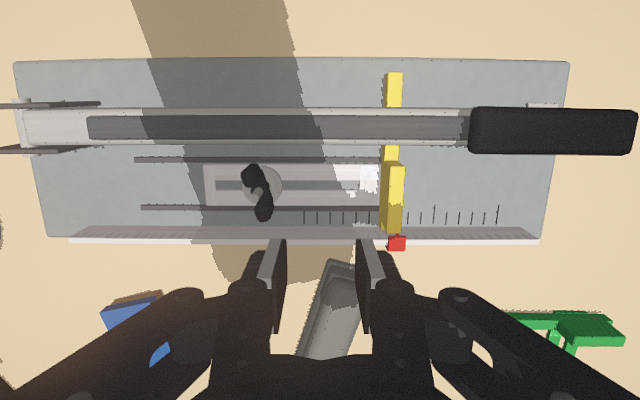

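```bash
python3 - <<'E'
from h import *
C,p,d=load("w4")
f=lambda u,v,z:onplane(C,225+u/4,140+v/4,z)
u=np.array([.2823,.9593,0])
A,B=f(718,103,52),f(705,372,52); print("front",A.round(1),B.round(1),np.linalg.norm(A-B),A@u,B@u,np.degrees(np.arctan2(*(A-B)[1::-1])))
A2,B2=f(660,103,52),f(647,372,52); print("rear",np.linalg.norm(A-A2),np.linalg.norm(B-B2))
for q in [(690,380,43),(690,380,42),(655,388,43),(722,388,43),(653,441,43),(720,441,43)]: print(f(*q).round(1),f(*q)@u)
t1,t2=f(98,145,52),f(155,300,52); print((t1+t2)/2,np.degrees(np.arctan2(*(t2-t1)[1::-1])))
print("washer", f(150,181,23.5), f(90,210,23.5),f(228,181,23.5),f(155,103,23.5),f(150,258,23.5))
print("stud",f(130,212,50))
E
```

```text
front [518.9  33.4  52. ] [562.6  21.4  52. ] 45.28585879563622 178.5794280115564 179.37734914075796 164.61166201088315
rear 9.143855839433325 9.651888476445338
[567.4  19.7  43. ] 179.07207188044484
[567.9  19.8  42. ] 179.30595127287017
[567.1  13.5  43. ] 173.0796280443576
[570.4  24.7  43. ] 184.73646947893866
[576.8  10.9  43. ] 173.28200059117714
[580.1  22.2  43. ] 185.0744965985593
[511.42556996 -62.05500677  52.        ] 0.6105354599193623
washer [511.33468117 -62.88588113  23.5       ] [513.3878843  -75.11008511  23.5       ] [515.30328135 -49.39119576  23.5       ] [498.07440532 -57.40866105  23.5       ] [525.0813994 -67.6037636  23.5      ]
stud [510.152029   -61.44820789  50.        ]
```

The face is at 179.0 mm along the bed axis and the pointer at 179.1 mm, so the stop is set. Next is the nut, at about (511.5, -62.5) with its wings near world x.

```bash
python3 - <<'E'
from h import *
ctrl.gripper_to(24,40)
t=ctrl.read_t(); ctrl.move_straight([511.5,-62.5,100],v=80,orientation=down(182)); print(ctrl.read_t()-t, np.round(ctrl.read_joints(),3))
t=ctrl.read_t(); ctrl.move_straight([511.5,-62.5,99.9],v=0.1,orientation=down(176)); print("rot 6deg, .1mm at v=.1:",ctrl.read_t()-t, ctrl.read_wrist_torque(),ctrl.read_contact_force())
ctrl.move_straight([511.5,-62.5,90],v=30,orientation=down(182)); ctrl.wait(.2)
snap("w5"); print(ctrl.read_eef_pos(),ctrl.read_t(),ctrl.read_wrist_torque(),ctrl.read_contact_force())
E
```

```text
0.875 [-0.121  0.147 -0.33   1.094  0.    -0.156]
rot 6deg, .1mm at v=.1: 0.2583000000000002 [ 0.02447392  0.06575801 -0.00287888] [-0.02067005  0.13177095  0.46838456]
[511.63151847 -62.50336289  90.20866297] 10.8833 [0.0214468  0.00550884 0.00413705] [ 0.22402749 -0.19038102 -0.87048809]
```

View pics/w5.png

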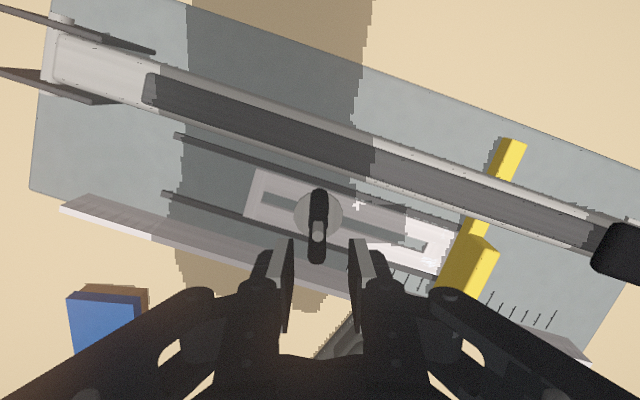

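The nut is aligned with the jaws: its wings run vertically at column 318 and the pads are at 292 and 350. I'll descend and grip.

```bash
python3 - <<'E'
from h import *
print(ctrl.move_straight([511.5,-62.5,43],v=50,until_force=8)); 
ctrl.wait(.2)
def rd(n=5):
    F=[];M=[]
    for _ in range(n): F.append(ctrl.read_contact_force());M.append(ctrl.read_wrist_torque());ctrl.wait(.02)
    return np.mean(F,0).round(2),np.mean(M,0).round(4)
print("base",rd(),ctrl.read_eef_pos())
ctrl.gripper_to(0,40); ctrl.wait(.1); print(ctrl.read_finger_gap()); print(rd(),ctrl.read_eef_pos(),ctrl.read_t())
snap("w6")
E
```

```text
False
base (array([-0.04,  0.13,  0.15]), array([ 0.003 , -0.0117,  0.0065])) [511.61390599 -62.5135251   43.22113642]
8.952353956829882
(array([ 0.43, -5.14,  1.19]), array([-1.0052, -0.05  , -0.0331])) [512.00978375 -63.82004394  43.40951388] 12.7083
```

View pics/w6.png

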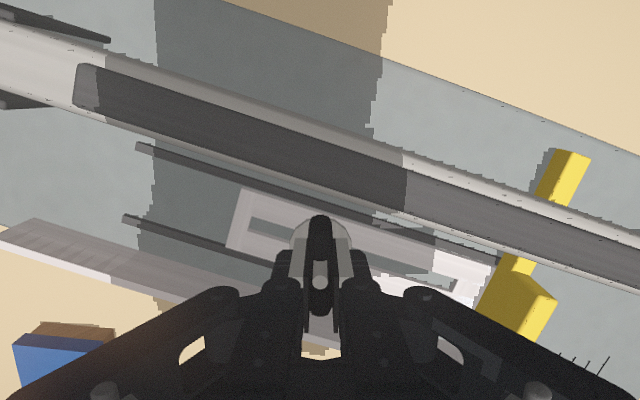

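```bash
cat >> h.py <<'E'
import json
def rd(n=4):
    F=[];M=[]
    for _ in range(n): F.append(ctrl.read_contact_force());M.append(ctrl.read_wrist_torque());ctrl.wait(.01)
    return np.mean(F,0),np.mean(M,0)
def turn(S,step,n,stop,mzb=0.0065,tmax=60):
    for _ in range(n):
        S["yaw"]-=step; S["p"][2]-=2.5*step/360
        ctrl.move_straight(S["p"],v=5,orientation=down(S["yaw"])); ctrl.wait(.08)
        F,M=rd(); t=ctrl.read_t(); act=R.from_rotvec(ctrl.read_tcp_rot()).as_matrix()[:,0]; a=np.degrees(np.arctan2(act[1],act[0]))
        mz=M[2]-mzb; print(f"yaw {S['yaw']:.1f} act {a:.1f} t {t:.2f} F {F.round(1)} Mz {mz:.3f} gap {ctrl.read_finger_gap():.2f}")
        json.dump(S,open("S.json","w"))
        if np.hypot(*F[:2])>12 or abs(F[2])>12: print("FORCE"); return "F"
        if abs(mz)>stop: return "M"
        c=F[:2]/4*0.7; n_=np.linalg.norm(c); 
        if n_>1: c/=n_
        S["p"][0]+=c[0]; S["p"][1]+=c[1]
    return "n"
E
python3 - <<'E'
from h import *
S=dict(yaw=182.0,p=[511.6,-63.7,43.0])
ctrl.move_straight(S["p"],v=5); ctrl.wait(.1); F,M=rd(); print(F.round(2),M.round(3))
print(turn(S,8,4,0.10))
E
```

```text
[ 0.51 -3.32  4.87] [-0.671 -0.08  -0.028]
yaw 174.0 act 174.0 t 13.69 F [ 0.5 -3.2  4.8] Mz -0.002 gap 9.01
yaw 166.0 act 166.0 t 14.10 F [ 0.8 -1.3  5.7] Mz -0.058 gap 8.87
yaw 158.0 act 158.0 t 14.51 F [-0.  -0.8  6. ] Mz -0.070 gap 8.81
yaw 150.0 act 150.0 t 14.92 F [ 0.3 -0.4  5.8] Mz -0.046 gap 9.20
n
```

```bash
python3 - <<'E'
from h import *
snap("w7"); crop('w7',200,160,440,340,3.3,'w7c',1.5)
for _ in range(3): 
  F,M=rd(); print(F.round(2),M.round(3))
print(np.round(ctrl.read_effort(),3))
E
```

```text
[ 0.1  -0.21  5.59] [-0.047 -0.051 -0.04 ]
[-0.07 -0.3   5.58] [-0.048 -0.055 -0.034]
[ 0.17 -0.9   6.12] [-0.018 -0.066 -0.063]
[  0.332 -41.27   29.561   0.081   0.093  -0.05 ]
```

View pics/w7c.png

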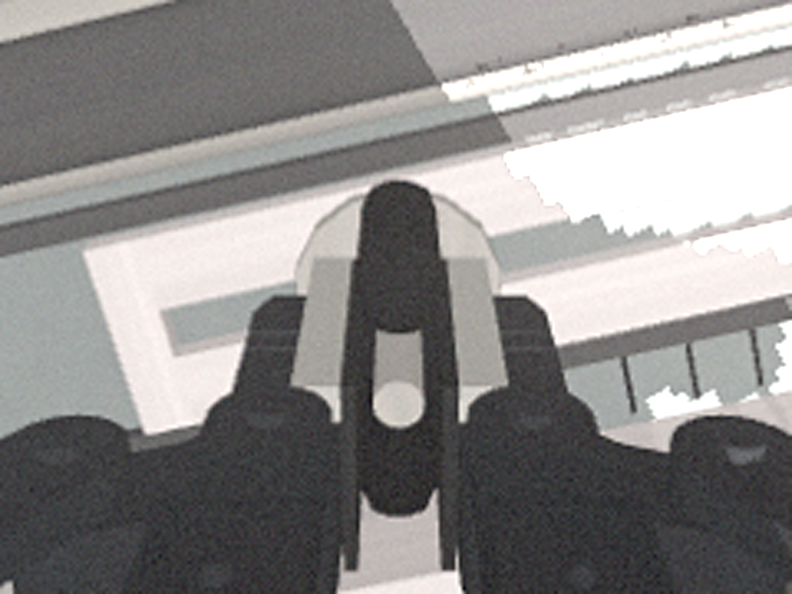

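```bash
python3 - <<'E'
from h import *
S=json.load(open("S.json")); S["p"][2]+=0.5
print(turn(S,10,5,0.10)); print(S)
E
```

```text
yaw 140.0 act 140.1 t 15.51 F [2.9 1.3 1.5] Mz -0.026 gap 8.83
yaw 130.0 act 130.2 t 15.95 F [0.2 1.6 4.3] Mz -0.058 gap 8.62
yaw 120.0 act 120.2 t 16.39 F [-0.8  1.2  4.9] Mz -0.153 gap 9.06
M
{'yaw': 120.0, 'p': [np.float64(512.3434163136527), np.float64(-64.12395628590289), 43.06944444444444]}
```

```bash
python3 - <<'E'
from h import *
for _ in range(4): 
  F,M=rd(); print(F.round(2),M.round(3),ctrl.read_effort()[5])
snap("w8"); crop('w8',200,160,440,340,3.3,'w8c',1.5)
E
```

```text
[-0.7   1.14  5.39] [ 0.384  0.079 -0.162] -0.1403195271268487
[-0.85  1.8   5.14] [ 0.315  0.039 -0.143] -0.13955780770629644
[-0.45  1.76  5.94] [ 0.361  0.025 -0.11 ] -0.1393477711826563
[-0.43  1.05  5.44] [ 0.322  0.051 -0.141] -0.13928070198744535
```

View pics/w8.png

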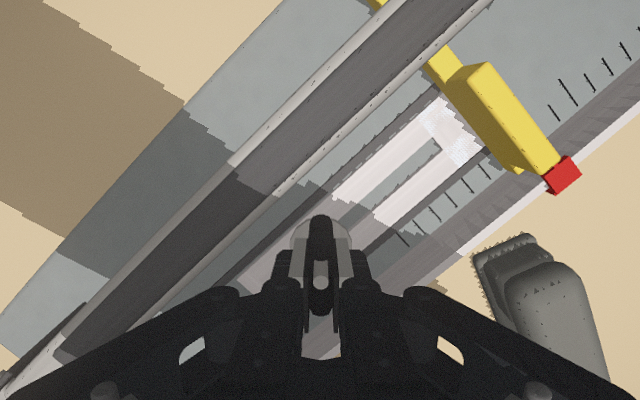

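```bash
python3 - <<'E'
from h import *
S=json.load(open("S.json"))
q=ctrl.inverse_kinematics(S["p"],down(S["yaw"])); print((np.array(ctrl.read_joints())-q).round(5)); print(np.round(ctrl.read_effort(),3),ctrl.read_eef_pos(),S["p"])
print((R.from_rotvec(ctrl.read_tcp_rot())*R.from_rotvec(down(S["yaw"])).inv()).as_rotvec())
E
python3 -c "
from h import *
crop('w8',200,160,440,340,3.3,'w8c',1.5)"
```

```text
[-4.00e-05 -1.70e-04 -1.00e-05  3.90e-04  1.50e-04 -3.48e-03]
[ -0.483 -41.7    30.384  -0.27   -0.433  -0.139] [512.19141961 -64.08518463  43.15471274] [512.3434163136527, -64.12395628590289, 43.06944444444444]
[0.0001747  0.00020208 0.00343414]
```

View pics/w8c.png

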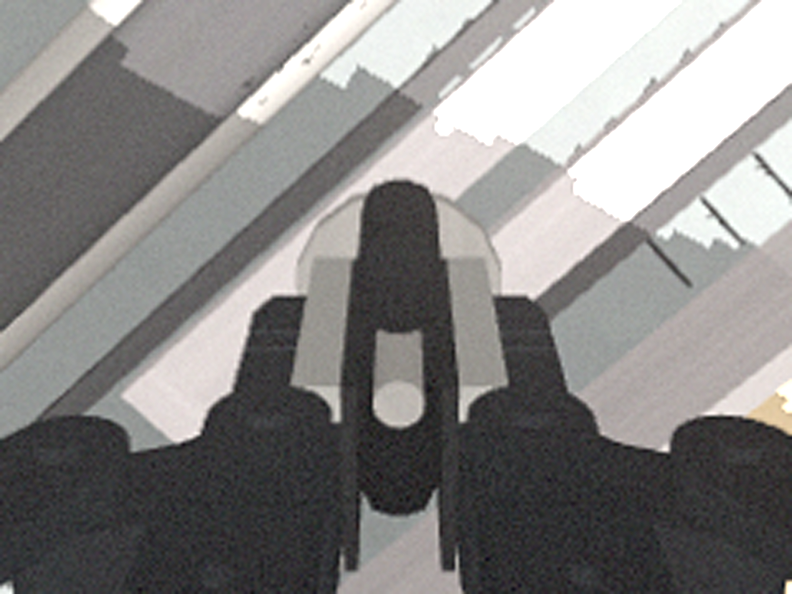

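The joint 6 lag and the readings both rise against the turn, so the nut is now bearing at about 0.14 Nm. I'll continue in small slow steps.

```bash
python3 - <<'E'
from h import *
S=json.load(open("S.json"))
for k in range(3):
    S["yaw"]-=3; S["p"][2]-=.02
    ctrl.move_straight(S["p"],v=5,orientation=down(S["yaw"])); ctrl.wait(.25)
    F,M=rd(12); q=ctrl.inverse_kinematics(S["p"],down(S["yaw"])); e=ctrl.read_effort()[5]
    print(S["yaw"],F.round(2),M.round(4),"eff",round(e,4),"lag",ctrl.read_joints()[5]-q[5],"gap",ctrl.read_finger_gap(),ctrl.read_t())
    json.dump(S,open("S.json","w"))
    if abs(e)>0.185: break
E
```

```text
117.0 [-0.45  1.35  5.38] [ 0.3237  0.0373 -0.0454] eff -0.0491 lag -0.0036985621048856165 gap 8.81246814869386 17.175
114.0 [-0.63  0.98  5.33] [ 0.3321  0.0332 -0.0429] eff -0.0337 lag -0.0037502591272022823 gap 8.836629752447838 17.775
111.0 [-0.82  1.14  5.96] [ 0.3165  0.0513 -0.0184] eff -0.019 lag -0.0037716228299444765 gap 9.263639690235236 18.375
```

```bash
cat >> h.py <<'E'
def slow(S,step,n,lim,settle=.2):
    for k in range(n):
        S["yaw"]-=step; S["p"][2]-=2.5*step/360
        ctrl.move_straight(S["p"],v=5,orientation=down(S["yaw"])); 
        e0=ctrl.read_effort()[5]; ctrl.wait(settle)
        F,M=rd(8); e=ctrl.read_effort()[5]
        print(f"{S['yaw']:.1f}",F.round(1),M.round(3),f"eff moving {e0:.3f} rest {e:.4f} gap {ctrl.read_finger_gap():.2f} t {ctrl.read_t():.2f}")
        json.dump(S,open("S.json","w"))
        if abs(e)>lim or np.hypot(*F[:2])>12: return
E
python3 - <<'E'
from h import *
S=json.load(open("S.json"))
slow(S,3,4,.15)
E
```

```text
108.0 [-0.7  1.1  5.8] [0.295 0.063 0.012] eff moving 0.052 rest -0.0049 gap 8.83 t 18.89
105.0 [-1.1  1.2  5.6] [0.305 0.061 0.011] eff moving 0.066 rest 0.0093 gap 8.91 t 19.41
102.0 [-0.7  0.9  5.8] [0.284 0.098 0.023] eff moving 0.080 rest 0.0231 gap 8.19 t 19.93
99.0 [-0.9  1.5  5.7] [0.295 0.089 0.04 ] eff moving 0.094 rest 0.0374 gap 8.89 t 20.44
```

```bash
python3 - <<'E'
from h import *
S=json.load(open("S.json"))
for k in range(5):
    S["yaw"]-=.4
    t=ctrl.read_t(); ctrl.move_straight(S["p"],v=5,orientation=down(S["yaw"])); t1=ctrl.read_t()-t
    L=[]
    for i in range(4):
        L.append(round(ctrl.read_effort()[5],4)); ctrl.wait(.03)
    F,M=rd(6); print(round(S["yaw"],1),round(t1,3),L,round(ctrl.read_effort()[5],4),M[2].round(3),F.round(1),ctrl.read_qvel()[5])
    json.dump(S,open("S.json","w"))
print(ctrl.read_t())
E
```

```text
98.6 0.25 [np.float64(0.2341), np.float64(0.229), np.float64(0.2274), np.float64(0.2271)] 0.2269 0.212 [-1.3  1.2  6.3] -0.0012669421138027722
98.2 0.25 [np.float64(0.214), np.float64(0.2089), np.float64(0.2073), np.float64(0.2068)] 0.2068 0.203 [-0.6  1.3  5.8] -0.0011054101820878591
97.8 0.25 [np.float64(0.2215), np.float64(0.2163), np.float64(0.2147), np.float64(0.2142)] 0.2142 0.221 [-0.8  1.4  5.7] -0.0001553117031497798
97.4 0.25 [np.float64(0.2266), np.float64(0.2215), np.float64(0.2199), np.float64(0.2194)] 0.2193 0.229 [-0.8  1.3  6. ] -0.0014285294485511717
97.0 0.25 [np.float64(0.2302), np.float64(0.225), np.float64(0.2234), np.float64(0.223)] 0.2228 0.237 [-0.9  1.1  6.2] -0.0004755251524812291
22.6083
```

Slow small steps read a steady 0.22 Nm, which is finger-tight. The bigger steps had left a braking residue that masked it. I'll release, retreat and check.

```bash
python3 - <<'E'
from h import *
S=json.load(open("S.json"))
ctrl.gripper_to(22); print(ctrl.read_finger_gap(),ctrl.read_contact_force(),ctrl.read_wrist_torque(),ctrl.read_effort()[5])
p=ctrl.read_eef_pos()
ctrl.move_straight([p[0],p[1],100],v=60); print(ctrl.read_contact_force())
ctrl.move_straight([530,-25,140],v=150,orientation=down(163.6)); ctrl.wait(.2)
snap("w9"); crop('w9',225,140,425,260,4,'w9c',1.5); print(ctrl.read_eef_pos(),ctrl.read_t())
E
```

```text
21.967734429327802 [-0.27819733  0.2506575   0.10968705] [-0.00376363  0.03861354 -0.00130065] -0.015458586858585477
[ 0.23915465 -0.70340147 -0.90980237]
[529.91190703 -25.07712397 139.91468328] 25.55
```

View pics/w9c.png

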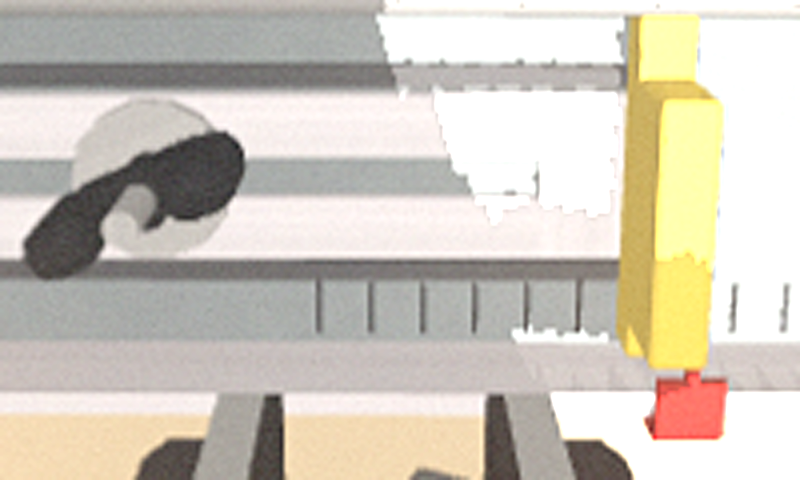

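```bash
python3 - <<'E'
from h import *
C,p,d=load("w9")
f=lambda u,v,z:onplane(C,225+u/4,140+v/4,z)
u=np.array([.2823,.9593,0])
A,B=f(720,99,52),f(707,368,52); print("front",A@u,B@u)
for q in [(692,376,43),(657,381,43),(725,381,43)]: print(f(*q)@u)
p,d=viewer.read_camera("top"); cv2.imwrite("pics/top1.png",p[:,:,::-1])
a=np.load("pics/top0.npz")["p"].astype(int); df=(abs(p.astype(int)-a).sum(2)>90)[100:300,150:500]; ys,xs=np.nonzero(cv2.medianBlur(df.astype(np.uint8),3)); print(len(xs), xs.min()+150,xs.max()+150,ys.min()+100,ys.max()+100)
E
```

```text
front 178.53798040457224 179.30913858202422
179.00598581971317
172.96548577676737
184.82175872201114
4896 304 366 193 299
```

View pics/top1.png

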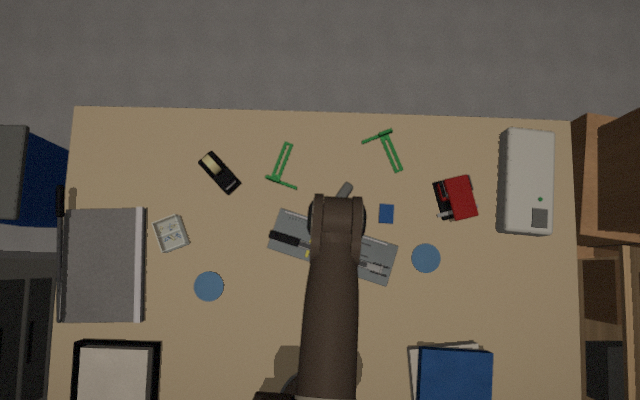

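The face (mid 178.9 mm) is level with the pointer (179.0 mm). In the top view the only change is the robot itself, over columns 304–366, so nothing else has moved. I'll hand the job in.

```bash
python3 - <<'E'
from station import ctrl
print(ctrl.read_finger_gap(), ctrl.read_contact_force()); ctrl.finish_job(); print(ctrl.read_t())
E
```

```text
21.55233455207544 [-0.0243808   0.1593852  -0.22910795]
the job is handed in; nothing more can be done
the job is handed in; nothing more can be done
```

The stop is set level with the pointer and the wing nut is finger-tight. I handed the job in at about 26 s with the gripper clear of everything.

- **Stop position:** I gripped the fence block and slid it about 35 mm. After tightening and letting go, the camera puts the front face within about 0.2 mm of the red pointer.
- **Nut torque:** I turned the nut clockwise about 85° in one grip, in small steps. The last slow steps read 0.22–0.24 Nm at rest, which should clamp with roughly 43–46 N. That is a little above the 0.2 Nm target but inside the finger-tight range of 0.12–0.25 Nm.
- **Disagreeing readings:** At-rest readings after the larger, faster steps were wrong: negative at first, −0.14 Nm after a 10° step and as low as 0.04 Nm later. I briefly took the −0.14 as real tightening. I put these down to braking at the end of each step and relied on the 0.4° steps, where the wrist moment and joint 6 torque agreed.
- **Forces and surroundings:** The wrist force I read between moves stayed below about 8 N. In the last top view, nothing else on the counter had moved. The robot hid part of the stapler bed and of the grey desk stapler in that view.

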